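# Work a tube length behind the stub column into the jig bay

### The arm

A 6-joint arm with a two-finger parallel gripper is mounted at the origin on the work surface. World frame = base frame: x ahead of the robot, y to its left, z up, the work surface at z = 0. Lengths are in m, angles in degrees, forces in N, time in s.
With the tool pointing down it reaches from about 0.4 to 0.825 m from the base axis. Payload 7 kg.
Tool frame: the origin (TCP) lies between the finger pads; the fingertips stand 25 mm ahead of it and the grasp point (between the pads) lies 6 mm ahead of it; z points along the fingers, y is the line along which they close (so a half turn about z gives the same grasp; the last joint's range is limited). The gripper opens to 88 mm and grips with 3 to 60 N. Pads are 19 mm wide; open, the fingers measure 130 mm over their backs; the gripper's body (78 mm by 193 mm) begins 47 mm behind the grasp point.
Start: joints at [92.653, 20.546, 0.682, 0, -70.136, -16.507], TCP at [0.162, 0.655, 0.252] pointing down, gripper open.
Joint ranges: [-176.03, 176.03], [-82.01, 121.73], [-58.28, 71.71], [-173.87, 95.51], [-174.79, -0.11], [-173.66, 173.66]. Speed limits (degrees/s): [136.94, 136.94, 172.46, 180, 180, 180].

### API

Orientations are given as [roll, pitch, yaw] about the fixed x, y, z axes, in that order (R = Rz(yaw) Ry(pitch) Rx(roll)).
In Python, from plant import ctrl, imaging, readout gives the robot as it stands (ctrl), with the cameras (imaging) and the readings (readout).
- The arm moves only by the tool advance, called after "Request:" in YAML: its name, and indented under it one key for each argument. Schema: {"type":"object","properties":{"steps":{"type":"array","items":{"type":"number"},"minItems":5,"maxItems":40},"only":{"type":"string"},"quiet":{"type":"boolean"},"lines":{"type":"string"}},"required":["steps"],"additionalProperties":false}. steps is one flat list of numbers that holds 1 to 8 rows one after another, with no inner brackets; each row has 5 numbers: dx, dy, dz in m, then a turn about the tool's z in degrees, then the finger opening in m; each row is the pose to reach, as a shift and turn from the pose commanded when the call began, along the tool's axes at that moment; what a row does not reach only later rows make up. A row lasts 1/8 s, in which the tool goes at most 0.0625 m and 10.7 degrees, less where a joint would pass 70% of its speed; a pose out of reach is approached as far as the arm can. The fingers move at their own pace and stop on an object; the grip force is fixed at half the most. Time passes only in rows, so rows that do not move let the fingers close. The tool returns the time, the measured TCP pose, the force, the opening and the grip force at its end. only (a regular expression) keeps the lines of the reply that match it, lines (a string "A,B") keeps lines A to B, and quiet returns only ok. Input that does not fit is refused with a message, and nothing moves.
- readout.get_obs(): the state, without advancing time (a new reading comes with each control period).
- imaging.snapshot(name): name is "scene" or "top" or "wrist"; returns a dict with "frame" (384x512x3 uint8, red, green, blue), "z_map" (384x512 float32, m along the optical axis (not along the pixel's ray), 0 where there is no reading), "fovy" (degrees; the focal length in pixels is half the picture's height over the tangent of half this angle, whatever the lens; pixels are square), "cx", "cy" (the principal point, pixels), "k1" (the pictures are not rectified: a ray, as slopes to the right and down, at radius r is drawn at 1 + k1 r^2 times it, then the intrinsics apply), "R" (3x3) and "t" (3): a world point X has camera coordinates R X + t; the wrist camera has in their place "T_tool_cam" (4x4, takes a point from camera to tool coordinates, whose origin is the TCP and whose axes are the flange's). Camera axes: x right, y down, z forward; pixel columns grow to the right and rows downward; lengths in m; the calibration is good to about 2 mm. A picture is of the moment at which its call begins: read the wrist's pose just before it.
- ctrl.close_job(): hands the job in; it is judged then, once.
The state is a dict: "clock": time; "joint_pos": joint angles; "qvel": joint speeds; "tau": joint torques, N m; "tool_pos": TCP position; "orientation": TCP orientation; "force": force on the tool from outside, world axes, zero at the start; "moment": the same for the moment, N m; "opening": finger opening in m; "gripper_force": force on a finger pad.
Only numpy, scipy, OpenCV 4.12 (cv2) and the standard library are available. Lean on these libraries where they do the work, as an engineer would, in place of code of your own. Each camera call takes 0.05 s, during which the arm holds its last target. There are 200 camera calls.

### The job

Push the loose square tube across the table into the jig bay behind the bolted-down stub column: angle one end in behind the column first, then push the other end round, until the tube lies flush along the whole back fence between the two end stops. Slide it on the table with your fingertips, without lifting or tipping it, and leave the other tools and pieces where they are.

Things in the scene. Friction and masses are not known exactly. Their poses are not given: they have to be found in the camera images.
- tube: the loose length of bare square steel tube lying on the table, 260 mm long, 30 x 30 mm outside, wall 3 mm, open ends, about 0.6 kg. It lies along its own y. Origin: centre of its underside; z up. It slides on the table with dry steel friction
- tube_end_a (a point): centre of the tube's end face at its own +y, 15 mm above the table while it lies flat (the left end at the start)
- tube_end_b (a point): centre of the tube's end face at its own -y, 15 mm above the table while it lies flat (the right end at the start)
- bay: fixed steel jig bay, open to the robot: back fence and two end stops of 5 mm angle iron, 40 mm tall. Origin: on the table, middle of the fence's inner face; x points square into the fence (away from the robot), y left along it. Stops' inner faces at y = +155 and -155 mm; they reach from the fence to the mouth at x = -60 mm. The irons' 5 mm high feet lie outside the bay
- column: fixed stub column bolted down in front of the bay's right half: square tube 50 x 50 mm on an 80 x 80 x 8 mm foot plate, 80 mm tall in all, parallel to the bay within 6 degrees. Origin: centre of its underside. The plate is 80 to 95 mm from the fence; from it to the left stop is 190 to 220 mm, less than the tube's length
- spare_column: second stub column standing loose at the far right: square steel tube 60 x 60 mm welded on a 90 x 90 x 8 mm foot plate, 90 mm tall in all; origin: centre of its underside (leave alone)
- round_offcut: short piece of round steel bar standing on end to the right of the column, diameter 40 mm, 45 mm tall; origin: centre of its underside (leave alone)
- hammer: hammer lying on the table at the right front, 280 mm long, along its own x with the handle to -x; origin: centre of its underside (leave alone)
- wire_brush: wire brush lying at the far left, 220 mm long, along its own x; origin: centre of its underside (leave alone)
- soapstone: flat aluminium holder with a flat white soapstone stick, lying in front of the robot, a little to the right, about 135 x 16 x 8 mm, along its own x; origin: on its underside near the middle (leave alone)
- magnet: flat welding magnet lying just left of the bay, 75 x 50 x 16 mm; origin: centre of its underside (leave alone)
- tape_measure: tape measure standing at the left, 68 x 34 x 58 mm; origin: centre of its underside (leave alone)
- try_square: engineer's square lying to the right of the bay: stock 100 x 22 x 14 mm along its own x, blade 140 mm towards its own y; origin: under the middle of the stock (leave alone)

How it is judged:
By the outcome, as a careful person would: the job done as asked, in the order asked, and still so for the second after the job is handed in, with the robot touching nothing.
It also fails if it takes over 72 s, if anything falls off the work surface, if the arm or the gripper's body presses on something with over 40 N, if the wrist force passes 120 N, or if a joint passes its speed limit or range.

## Working session

There is one attempt and no reset: what is moved stays moved. The work goes in short steps, Python scripts to look and compute and a tool call to move; the robot and the scene stay as the last step left them, time stands still between calls to the robot, and variables do not carry over. Pictures are saved under pics/ and viewed, at most 10 in all, crops included, and the job is handed in when it is done.

```bash
ls; mkdir -p pics
```

Create h.py:
```python
import numpy as np, cv2
from plant import ctrl, imaging, readout
def cam(s):
    h,w=s["frame"].shape[:2]; f=h/2/np.tan(np.radians(s["fovy"]/2))
    return np.array([[f,0,s["cx"]],[0,f,s["cy"]],[0,0,1]]), np.array([s["k1"],0,0,0.])
def w(s,uv,z=None):
    """pixel->world; with z: intersect plane z, else depth map"""
    K,d=cam(s); uv=np.atleast_2d(np.float64(uv))
    n=cv2.undistortPoints(uv.reshape(-1,1,2),K,d).reshape(-1,2)
    r=np.c_[n,np.ones(len(n))]; R=np.array(s["R"]);t=np.array(s["t"])
    if z is None:
        D=np.array([s["z_map"][int(round(v)),int(round(u))] for u,v in uv]); return (r*D[:,None]-t)@R
    c=-R.T@t; dw=r@R; return c+dw*((z-c[2])/dw[:,2])[:,None]
def cloud(s):
    H,W=s["z_map"].shape; g=np.stack(np.meshgrid(np.arange(W),np.arange(H)),-1).reshape(-1,2)
    return w(s,g).reshape(H,W,3)
def proj(s,P):
    K,d=cam(s); R=np.array(s["R"])
    return cv2.projectPoints(np.float64(P).reshape(-1,1,3),cv2.Rodrigues(R)[0],np.float64(s["t"]),K,d)[0].reshape(-1,2)
```

Run:
```python
from h import *
print(readout.get_obs())
for n in("top","scene"):
    s=imaging.snapshot(n); np.save(f"{n}.npy",s,allow_pickle=True)
    cv2.imwrite(f"pics/{n}0.png",cv2.resize(s["frame"][:,:,::-1],None,fx=1.56,fy=1.56))
    print(n,s["fovy"],s["k1"],-np.array(s["R"]).T@s["t"])
    print(proj(s,[[.5,0,0],[.5,.3,0],[.8,0,0]]))
```

```text
pics
plant.py
{'clock': 0.0, 'joint_pos': array([ 9.26529031e+01,  2.05928487e+01,  6.32896699e-01, -2.06039034e-02,
       -7.01352431e+01, -1.65073473e+01]), 'qvel': array([-0.11076712,  0.00955953, -0.00768589,  0.07764294, -0.05404446,
       -0.11050438]), 'tau': array([ 8.90422180e-04, -5.82717454e+01,  2.93053311e+01,  6.99704066e+00,
        7.08638050e-03, -1.61672356e-04]), 'tool_pos': array([0.16154058, 0.65491863, 0.25059851]), 'orientation': array([ 1.79903225e+02, -8.48085983e-03, -1.38614544e+01]), 'force': array([ 0.81600014, -0.52208822, -0.58885483]), 'moment': array([-0.01074493,  0.00971172,  0.00415027]), 'gripper_force': 0.0, 'opening': 0.0873741299402424}
top 49.58557197677991 -0.1497054290732239 [ 0.39407348 -0.02099282  1.31867272]
[[246.41557829 188.83709965]
 [152.9392053  187.8166689 ]
 [247.63286947  97.11206738]]
scene 48.795130135768176 0.05311103539743112 [ 1.00318136 -0.87359112  1.04732899]
[[264.10854921 208.15421113]
 [303.17169659 159.84302253]
 [346.30574071 242.84779097]]
```

View pics/top0.png

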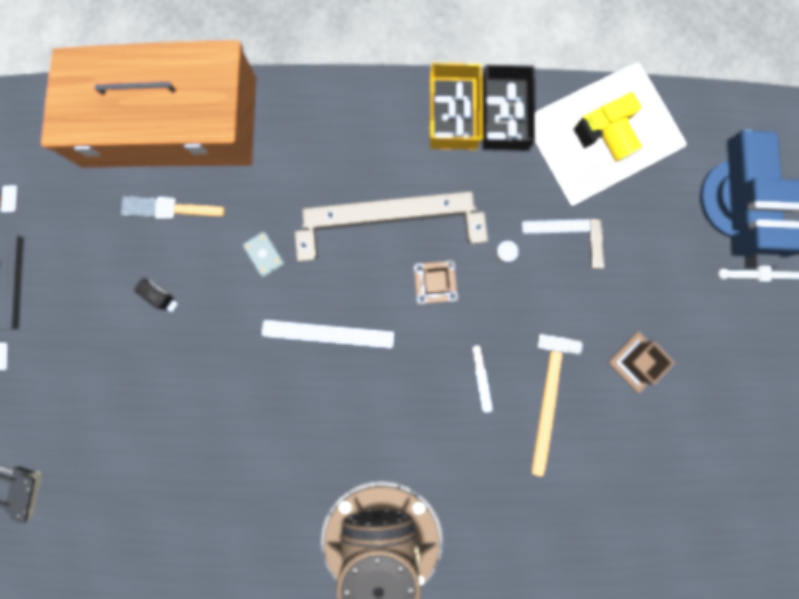

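View pics/scene0.png

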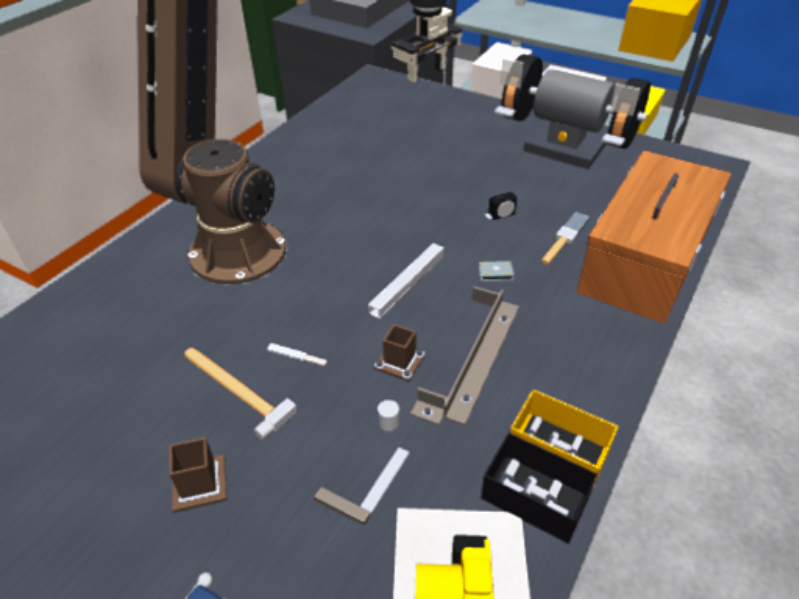

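The top view (800 px scale) shows the tube at (262–394, 320–347), the column at (436,282), the fence from (303,212) to (472,200), the stops at (305,245) and (477,227), and the magnet at (263,254). Next I'll measure these from the depth map.

Create m.py:
```python
from h import *
def rect(P):
    (c,sz,a)=cv2.minAreaRect(np.float32(P[:,:2]*1000)); return np.round(c,1),np.round(sz,1),round(a,2),np.round(cv2.boxPoints((c,sz,a))).astype(int).tolist()
def tube(s,lo=.022,hi=.036,box=None):
    C=cloud(s); m=(C[...,2]>lo)&(C[...,2]<hi)
    if box is not None: m&=(C[...,0]>box[0])&(C[...,0]<box[1])&(C[...,1]>box[2])&(C[...,1]<box[3])
    n,l,st,_=cv2.connectedComponentsWithStats(m.astype(np.uint8))
    return [(C[l==i][:,2].mean(),rect(C[l==i])) for i in range(1,n) if st[i,4]>40]
```

Run:
```python
from m import *
s=np.load("top.npy",allow_pickle=True).item()
C=cloud(s)
for nm,u in dict(table=(230,240),tube=(210,214),fence=(250,136),lf=(195,156),rf=(306,146),off=(325,161)).items(): print(nm,w(s,[u]))
for lo,hi in((.018,.05),(.05,.1)):
    print(lo); [print(x) for x in tube(s,lo,hi,(.3,.8,-.35,.35))]
print('plate');[print(x) for x in tube(s,.0035,.012,(.3,.8,-.35,.35))]
sc=np.load("scene.npy",allow_pickle=True).item()
print('scene')
for lo,hi in((.018,.05),(.05,.1),(.0035,.012)):
    print(lo); [print(x) for x in tube(sc,lo,hi,(.3,.8,-.35,.35))]
f=s["frame"][110:240,150:350,::-1]; cv2.imwrite("pics/c0.png",cv2.resize(f,None,fx=4,fy=4,interpolation=2))
```

```text
table [[0.33726066 0.04985572 0.00197477]]
tube [[0.4179642  0.11100739 0.03501947]]
fence [[ 0.67013302 -0.00937132  0.00333218]]
lf [[0.60235266 0.16506722 0.00992397]]
rf [[ 0.63824559 -0.18842567  0.01319727]]
off [[ 0.58594816 -0.24361372  0.04566835]]
0.018
(np.float64(0.03446571482418145), (array([771. , 309.4]), array([27.2, 75.9]), 23.42, [[743, 339], [774, 269], [799, 280], [768, 350]]))
(np.float64(0.035294608625032683), (array([624.3, -11.4]), array([ 66.2, 351.3]), 6.58, [[571, 159], [612, -190], [677, -182], [637, 167]]))
(np.float64(0.04239501587663498), (array([ 587., -244.]), array([35.7, 36.9]), 84.01, [[567, -260], [603, -264], [607, -228], [571, -224]]))
(np.float64(0.029906657515892773), (array([419. , 113.2]), array([261.2,  30. ]), 85.56, [[394, -16], [424, -18], [444, 242], [414, 245]]))
(np.float64(0.02404557514926285), (array([ 359.8, -330.3]), array([119.5,  39.4]), 0.68, [[300, -311], [300, -351], [420, -349], [419, -310]]))
0.05
(np.float64(0.07557096711551596), (array([771.3, 308.3]), array([29.8, 75.3]), 23.53, [[743, 337], [773, 268], [800, 280], [770,
[... 2435 characters left out ...]
793881228629632), (array([ 529.8, -107.1]), array([53. , 54.5]), 3.04, [[502, -81], [505, -136], [558, -133], [555, -79]]))
0.0035
(np.float64(0.00604614770381475), (array([653.7, -22.3]), array([103.1, 369.4]), 4.36, [[588, 158], [616, -210], [719, -203], [691, 166]]))
(np.float64(0.006981931088063099), (array([ 349.4, -197.1]), array([102.2,  21.3]), 12.95, [[297, -198], [302, -219], [402, -196], [397, -175]]))
(np.float64(0.008107916212553402), (array([ 530.1, -108.4]), array([81.8, 78.7]), 6.57, [[485, -74], [494, -152], [575, -143], [566, -65]]))
(np.float64(0.005592890074360691), (array([ 645.8, -316.8]), array([26. , 63.4]), 4.46, [[630, -286], [635, -349], [661, -347], [656, -284]]))
```

View pics/c0.png

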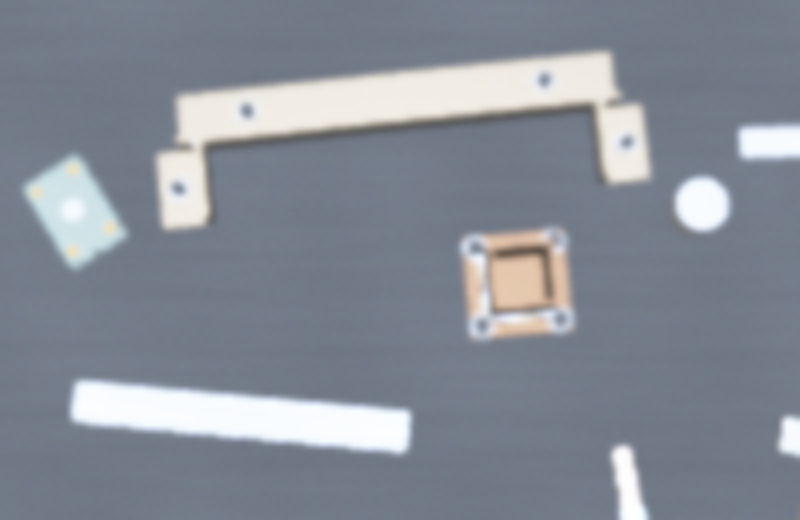

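Create p.py:
```python
from m import *
B0=np.array([.6527,-.0105]); BY=6.6
def d2(a): a=np.radians(a); return np.array([np.cos(a),np.sin(a)])
Rb=np.c_[d2(BY),d2(BY+90)]
def b2w(p): return B0+Rb@np.asarray(p)
def w2b(p): return Rb.T@(np.asarray(p)-B0)
def ax(th): return -d2(th+90), d2(th)   # bay frame: d (a->b), nf (towards fence)
def rel(p,z,yawb):
    """bay xy TCP target, z, yaw in bay -> row shift in current tool axes"""
    o=readout.get_obs(); y=o["orientation"][2]; R=np.c_[d2(y),d2(y-90)]
    dxy=R.T@(b2w(p)-o["tool_pos"][:2]); t=y-(yawb+BY); t=(t+180)%360-180
    return np.round([*dxy,o["tool_pos"][2]-z,t],4), "world",np.round(b2w(p),3)
def see(name="top",pic=None):
    s=imaging.snapshot(name)
    if pic: cv2.imwrite(f"pics/{pic}.png",cv2.resize(s["frame"][100:250,130:360,::-1],None,fx=3.4,fy=3.4))
    C=cloud(s); bc=(C[...,:2]-B0)@Rb; c=s["frame"].astype(int)
    m=(C[...,2]>.022)&(C[...,2]<.037)&(c.min(-1)>140)&(bc[...,0]<.006)&(bc[...,0]>-.33)&(bc[...,1]<.36)&(bc[...,1]>-.16)
    n,l,st,_=cv2.connectedComponentsWithStats(m.astype(np.uint8)); 
    for i in range(1,n):
        if st[i,4]>60:
            r=cv2.minAreaRect(np.float32(bc[l==i]*1000)); bx=cv2.boxPoints(r)
            print(np.round(r[0]),np.round(r[1],1),round(r[2],1),"corners",np.round(bx).astype(int).tolist(), "z",C[l==i][:,2].max().round(3))
```

Run:
```python
from p import *
see()
c=np.array([-.217,.148]);th=-11; d,nf=ax(th)
P=c-d*.05
print(readout.get_obs()["tool_pos"])
print("above",rel(c+d*.105,.1,th-90))
for t in(-11,-3,6,15,25):
    d,nf=ax(t); print(t,rel(P+d*.155+nf*.029,.035,t-90))
```

```text
[-218.  150.] [261.5  30. ] 79.0 corners [[-258, 24], [-228, 19], [-178, 275], [-208, 281]] z 0.037
[0.16156351 0.65503795 0.25084421]
above (array([ 0.3985,  0.5693,  0.1508, 80.5418]), 'world', array([0.412, 0.007]))
-11 (array([ 0.4271,  0.5645,  0.2158, 80.5418]), 'world', array([0.441, 0.005]))
-3 (array([ 0.4472,  0.5555,  0.2158, 72.5418]), 'world', array([0.463, 0.009]))
6 (array([ 0.468 ,  0.5422,  0.2158, 63.5418]), 'world', array([0.486, 0.016]))
15 (array([ 0.4865,  0.5258,  0.2158, 54.5418]), 'world', array([0.508, 0.028]))
25 (array([ 0.5038,  0.5044,  0.2158, 44.5418]), 'world', array([0.53 , 0.045]))
```

Request:
advance:
  steps: [0.04, 0.045, 0, 10, 0.088, 0.085, 0.09, 0, 20, 0.088, 0.13, 0.135, 0, 30, 0.088, 0.17, 0.18, 0, 40, 0.088, 0.21, 0.225, 0, 50, 0.088, 0.25, 0.27, 0, 60, 0.088, 0.29, 0.315, 0, 70, 0.088, 0.33, 0.36, 0, 80, 0.088]

```text
clock: 1.15
tool_pos: [0.3962, 0.2249, 0.2517]
orientation: [-180.0, 0.0, -94.2]
force: [1.2, 0.3, -0.3]
opening: 0.0873
gripper_force: 0.0
```

```bash
python3 -c "
from p import *
d,nf=ax(-11);c=np.array([-.217,.149]);print(rel(c+d*.105,.1,-101))"
```

```text
(array([ 0.2154, -0.0314,  0.1517,  0.2491]), 'world', array([0.412, 0.008]))
```

Request:
advance:
  steps: [0.05, -0.008, 0, 0, 0.088, 0.1, -0.015, 0.03, 0, 0.088, 0.15, -0.022, 0.07, 0, 0.088, 0.2, -0.03, 0.11, 0, 0.088, 0.215, -0.031, 0.15, 0, 0.088, 0.215, -0.031, 0.19, 0, 0.088, 0.215, -0.031, 0.216, 0, 0.088, 0.215, -0.031, 0.216, 0, 0.088]

```text
clock: 2.15
tool_pos: [0.4109, 0.0094, 0.0342]
orientation: [179.8, -0.1, -93.9]
force: [0.2, -0.3, 0.5]
opening: 0.0872
gripper_force: 0.0
```

```bash
python3 -c "
from p import *
c=np.array([-.217,.149]);d,nf=ax(-11)
P=c-d*.05
for t in(-11,-3,6,15,25,30):
    d,nf=ax(t); print(t,rel(P+d*.155+nf*.029,.035,t-90))
see('top','t1')"
```

```text
-11 (array([ 0.0017, -0.0301, -0.0008,  0.5223]), 'world', array([0.441, 0.006]))
-3 (array([-3.7000e-03, -5.1400e-02, -8.0000e-04, -7.4777e+00]), 'world', array([0.463, 0.01 ]))
6 (array([-1.32000e-02, -7.43000e-02, -8.00000e-04, -1.64777e+01]), 'world', array([0.486, 0.017]))
15 (array([-2.61000e-02, -9.54000e-02, -8.00000e-04, -2.54777e+01]), 'world', array([0.508, 0.029]))
25 (array([-4.42000e-02, -1.16100e-01, -8.00000e-04, -3.54777e+01]), 'world', array([0.53 , 0.046]))
30 (array([-5.45000e-02, -1.25200e-01, -8.00000e-04, -4.04777e+01]), 'world', array([0.54 , 0.055]))
[-204.  222.] [115.6  29.8] 79.1 corners [[-229, 168], [-200, 162], [-178, 275], [-208, 281]] z 0.036
```

Request:
advance:
  steps: [0.001, -0.015, 0, 0, 0.088, 0.001, -0.029, 0, 0, 0.088, -0.001, -0.040, 0, -3.5, 0.088, -0.004, -0.051, 0, -7.5, 0.088, -0.008, -0.063, 0, -12, 0.088, -0.013, -0.074, 0, -16.5, 0.088, -0.019, -0.085, 0, -21, 0.088, -0.026, -0.095, 0, -25.5, 0.088]

```text
clock: 3.2
tool_pos: [0.5093, 0.0293, 0.0361]
orientation: [179.9, -0.0, -68.2]
force: [-3.2, -1.3, 3.6]
opening: 0.0877
gripper_force: 1.8
```

Request:
advance:
  steps: [-0.009, -0.007, 0, -5, 0.088, -0.016, -0.013, 0, -10, 0.088, -0.016, -0.013, 0, -10, 0.088]

```text
clock: 3.58
tool_pos: [0.5163, 0.0498, 0.0361]
orientation: [-179.9, -0.0, -58.4]
force: [-0.1, -0.9, 0.1]
opening: 0.0878
gripper_force: 0.0
```

```bash
python3 -c "
from p import *
print(w2b(readout.get_obs()['tool_pos'][:2]))
see('top','t2');see('scene')"
```

```text
[-0.1285984   0.07558769]
[-200.  184.] [ 30.4 186.8] 20.2 corners [[-246, 266], [-182, 91], [-153, 101], [-218, 277]] z 0.036
[-153.   59.] [27.6 67.4] 22.9 corners [[-179, 85], [-153, 23], [-128, 34], [-154, 96]] z 0.037
```

View pics/t2.png

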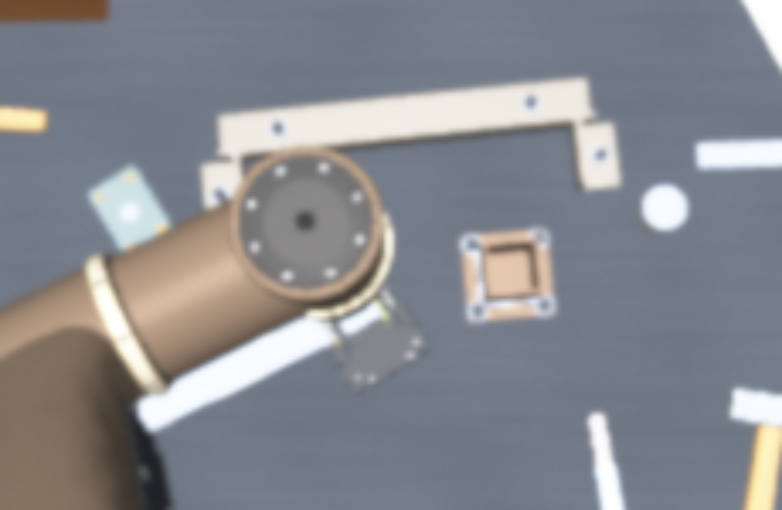

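Picture t2 shows the tube swung to about 20° in the bay frame. Its right end is near (390,305), left of the column, and no other piece has moved. Next I'll push it sideways at its middle onto the insertion line.

```bash
python3 -c "
from p import *
c=np.array([-.187,.150]);d,nf=ax(20.4)
for k in(.022,.029,.082): print(k,rel(c+nf*k,.035,20.4-90))"
```

```text
0.022 (array([-9.0400e-02, -9.0000e-04,  1.0000e-03,  4.5274e+00]), 'world', array([0.469, 0.127]))
0.029 (array([-8.9900e-02, -7.9000e-03,  1.0000e-03,  4.5274e+00]), 'world', array([0.476, 0.13 ]))
0.082 (array([-8.5700e-02, -6.0700e-02,  1.0000e-03,  4.5274e+00]), 'world', array([0.523, 0.154]))
```

Request:
advance:
  steps: [-0.005, 0.005, 0, 2, 0.088, -0.035, 0.004, 0, 4.5, 0.088, -0.07, 0.002, 0.001, 4.5, 0.088, -0.0904, -0.001, 0.001, 4.5, 0.088, -0.090, -0.008, 0.001, 4.5, 0.088, -0.089, -0.02, 0.001, 4.5, 0.088, -0.088, -0.033, 0.001, 4.5, 0.088, -0.087, -0.046, 0.001, 4.5, 0.088]

```text
clock: 4.68
tool_pos: [0.507, 0.1451, 0.034]
orientation: [179.6, -0.0, -63.0]
force: [-7.3, -4.1, 6.6]
opening: 0.0877
gripper_force: 4.2
```

Request:
advance:
  steps: [0, -0.012, 0, 0, 0.088, 0, -0.015, 0, 0, 0.088, 0, -0.015, 0, 0, 0.088]

```text
clock: 5.05
tool_pos: [0.5215, 0.1528, 0.0341]
orientation: [179.8, -0.0, -63.0]
force: [-2.7, -4.9, 0.9]
opening: 0.0871
gripper_force: 2.0
```

```bash
python3 -c "
from p import *
print(w2b(readout.get_obs()['tool_pos'][:2]))
see('top');see('scene','s3')"
```

```text
[-0.11152205  0.17726825]
[-113.   95.] [30.8 97.9] 20.6 corners [[-145, 135], [-110, 44], [-82, 54], [-116, 146]] z 0.036
[-142.  176.] [20.9 36.6] 21.6 corners [[-159, 189], [-145, 155], [-126, 163], [-139, 197]] z 0.036
[-170.  248.] [31.  93.7] 20.3 corners [[-201, 287], [-168, 199], [-139, 210], [-172, 298]] z 0.036
[-123.  122.] [ 28.3 165.3] 21.4 corners [[-166, 193], [-106, 40], [-80, 50], [-140, 204]] z 0.037
```

View pics/s3.png

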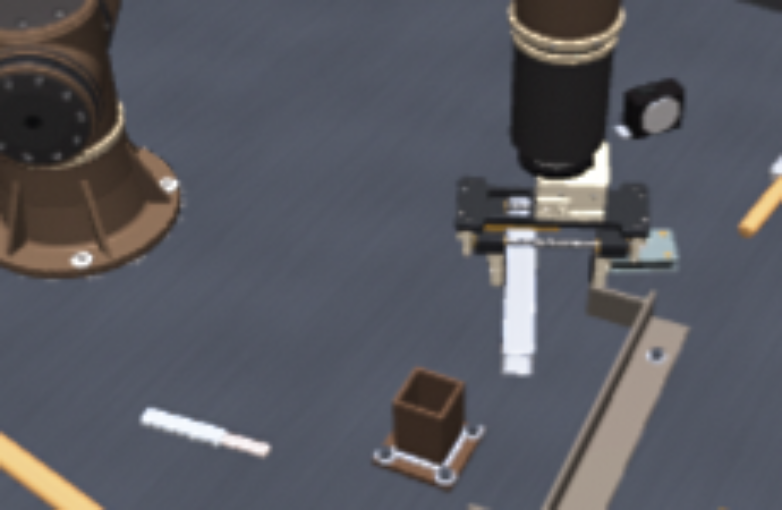

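s3 shows the tube straight and lying flat, with its right end at (518,365) pointing past the column at (428,420). The far finger is close to the left stop, so I'll lift straight up. Then I'll go behind the left end and push along the tube's length.

Request:
advance:
  steps: [0, 0.004, 0, 0, 0.088, 0, 0.004, -0.05, 0, 0.06, 0, 0.004, -0.09, 0, 0.015, -0.04, 0.01, -0.09, 0, 0.015, -0.09, 0.02, -0.09, 0, 0.015, -0.13, 0.03, -0.09, 0, 0.015, -0.17, 0.03, -0.09, 0, 0.015, -0.17, 0.03, -0.09, 0, 0.015]

```text
clock: 6.15
tool_pos: [0.4173, 0.2949, 0.1253]
orientation: [-179.8, 0.1, -62.7]
force: [0.6, -0.1, -0.2]
opening: 0.0233
gripper_force: 0.0
```

```bash
python3 -c "
from p import *
see('top');see('scene')
c=np.array([-.141,.1705]);d,nf=ax(20.5)
for k in(-.165,-.14,-.1,0,.05): print(k,rel(c+d*k,.035,20.5-90))"
```

```text
[-141.  170.] [ 30.9 258.5] 20.3 corners [[-200, 286], [-111, 44], [-82, 54], [-171, 297]] z 0.036
[-139.  168.] [ 29.8 267.5] 20.5 corners [[-200, 288], [-106, 37], [-78, 48], [-172, 298]] z 0.035
-0.165 (array([0.003 , 0.0013, 0.0898, 0.1103]), 'world', array([0.418, 0.29 ]))
-0.14 (array([0.028 , 0.0014, 0.0898, 0.1103]), 'world', array([0.429, 0.267]))
-0.1 (array([0.068 , 0.0014, 0.0898, 0.1103]), 'world', array([0.447, 0.232]))
0 (array([0.168 , 0.0016, 0.0898, 0.1103]), 'world', array([0.493, 0.143]))
0.05 (array([0.218 , 0.0017, 0.0898, 0.1103]), 'world', array([0.516, 0.098]))
```

Descend behind the end, then push about half of the way and look.

Request:
advance:
  steps: [0.0, 0.0015, 0.04, 0, 0.015, 0.0, 0.0015, 0.08, 0, 0.015, 0.0, 0.0015, 0.09, 0, 0.015, 0.015, 0.0015, 0.09, 0, 0.015, 0.03, 0.0015, 0.09, 0, 0.015, 0.045, 0.0015, 0.09, 0, 0.015, 0.06, 0.0015, 0.09, 0, 0.015, 0.075, 0.0015, 0.09, 0, 0.015]

```text
clock: 7.25
tool_pos: [0.4519, 0.2249, 0.0357]
orientation: [-179.8, 0.1, -62.8]
force: [-2.1, 4.9, 2.4]
opening: 0.0151
gripper_force: 3.0
```

Request:
advance:
  steps: [0.015, 0, 0, 0, 0.015, 0.03, 0, 0, 0, 0.015, 0.045, 0, 0, 0, 0.015, 0.045, 0, 0, 0, 0.015]

```text
clock: 7.75
tool_pos: [0.4715, 0.1834, 0.0351]
orientation: [-180.0, -0.0, -62.9]
force: [-0.4, 0.2, -0.7]
opening: 0.0155
gripper_force: 0.0
```

```bash
python3 -c "
from p import *
print(w2b(readout.get_obs()['tool_pos'][:2]))
see('top');see('scene')"
```

```text
[-0.15766677  0.21341138]
[-105.   75.] [ 30.8 245.9] 20.4 corners [[-162, 185], [-77, -45], [-48, -35], [-134, 196]] z 0.037
[-104.   83.] [ 40.3 269.4] 22.3 corners [[-174, 200], [-72, -50], [-35, -34], [-137, 215]] z 0.036
```

Request:
advance:
  steps: [0.015, 0, 0, 0, 0.015, 0.03, 0, 0, 0, 0.015, 0.045, 0, 0, 0, 0.015, 0.06, 0, 0, 0, 0.015, 0.075, 0, 0, 0, 0.015, 0.085, 0, 0, 0, 0.015, 0.092, 0, 0, 0, 0.015, 0.092, 0, 0, 0, 0.015]

```text
clock: 8.85
tool_pos: [0.513, 0.1019, 0.0344]
orientation: [180.0, -0.0, -62.9]
force: [-0.4, -0.3, -0.8]
opening: 0.015
gripper_force: 0.0
```

```bash
python3 -c "
from p import *
print(w2b(readout.get_obs()['tool_pos'][:2]))
see('top','t4');see('scene')"
```

```text
[-0.12590524  0.12769643]
[-71. -16.] [ 31.2 233.5] 20.4 corners [[-127, 88], [-45, -130], [-16, -120], [-97, 99]] z 0.037
[-73.  -0.] [ 41.7 270.5] 22.4 corners [[-144, 117], [-41, -133], [-2, -117], [-105, 133]] z 0.037
```

View pics/t4.png

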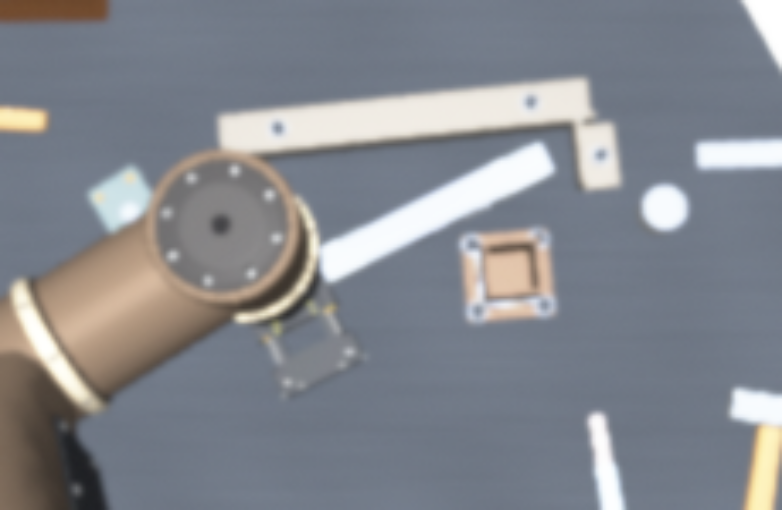

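t4 shows the right end (545,158) in behind the column and near the fence, with the left end at (335,262) still out. Next I'll push the left end round, after checking the camera bracket's clearance over the column.

```bash
python3 -c "
from p import *
s=imaging.snapshot('wrist');print(np.round(s['T_tool_cam'],3)); print(readout.get_obs()['joint_pos'].round(1))
c=np.array([-.0755,-.003]);d,nf=ax(20.4)
print('back',rel(c-d*.18,.035,-69.6))
for k in(-.028-.025-.015,):
  print('pre',rel(c-d*.1+nf*k,.035,-85)); print('pre up',rel(c-d*.1+nf*k,.09,-85))
for x in (-.1,-.075,-.06,-.05): print(x,rel([x,.095],.035,-90))
"
```

```text
[[-0.    -0.969 -0.248  0.067]
 [ 1.    -0.001  0.001 -0.001]
 [-0.001 -0.248  0.969 -0.133]
 [ 0.     0.     0.     1.   ]]
[ 32.8  20.7 -33.1   0.  -36.2  -5.7]
back (array([-0.0394, -0.0018, -0.0007,  0.1314]), 'world', array([0.496, 0.138]))
pre (array([ 4.04000e-02,  6.64000e-02, -7.00000e-04,  1.55314e+01]), 'world', array([0.472, 0.036]))
pre up (array([ 0.0404,  0.0664, -0.0557, 15.5314]), 'world', array([0.472, 0.036]))
-0.1 (array([ 4.02000e-02, -1.28000e-02, -7.00000e-04,  2.05314e+01]), 'world', array([0.542, 0.072]))
-0.075 (array([ 4.90000e-02, -3.62000e-02, -7.00000e-04,  2.05314e+01]), 'world', array([0.567, 0.075]))
-0.06 (array([ 5.42000e-02, -5.03000e-02, -7.00000e-04,  2.05314e+01]), 'world', array([0.582, 0.077]))
-0.05 (array([ 5.78000e-02, -5.96000e-02, -7.00000e-04,  2.05314e+01]), 'world', array([0.592, 0.078]))
```

Request:
advance:
  steps: [-0.008, 0, 0, 0, 0.015, -0.008, 0, -0.04, 0, 0.01, 0.0, 0.02, -0.055, 8, 0, 0.022, 0.064, -0.055, 16, 0, 0.022, 0.064, -0.055, 20.5, 0, 0.022, 0.064, -0.02, 20.5, 0, 0.022, 0.064, 0, 20.5, 0, 0.022, 0.064, 0, 20.5, 0]

```text
clock: 10.0
tool_pos: [0.4649, 0.0537, 0.0335]
orientation: [179.8, -0.1, -83.3]
force: [0.4, -0.5, 0.3]
opening: 0.0007
gripper_force: 0.0
```

```bash
python3 -c "
from p import *
print(w2b(readout.get_obs()['tool_pos'][:2])); see('top')
for x in(-.15,-.1,-.05):print(x,rel([x,.088],.035,-90))"
```

```text
[-0.17917825  0.08536429]
[-65. -33.] [ 30.8 195.6] 20.2 corners [[-113, 53], [-45, -130], [-16, -120], [-84, 64]] z 0.037
-0.15 (array([-0.0023, -0.0283, -0.0006,  0.084 ]), 'world', array([0.494, 0.06 ]))
-0.1 (array([-0.0023, -0.0783, -0.0006,  0.084 ]), 'world', array([0.543, 0.065]))
-0.05 (array([-0.0022, -0.1283, -0.0006,  0.084 ]), 'world', array([0.593, 0.071]))
```

Request:
advance:
  steps: [0, -0.013, 0, 0, 0, 0, -0.026, 0, 0, 0, 0, -0.039, 0, 0, 0, 0, -0.052, 0, 0, 0, 0, -0.065, 0, 0, 0, 0, -0.078, 0, 0, 0, 0, -0.09, 0, 0, 0, 0, -0.09, 0, 0, 0]

```text
clock: 11.05
tool_pos: [0.5569, 0.0646, 0.0346]
orientation: [-179.9, 0.0, -83.4]
force: [-0.9, -0.1, -0.9]
opening: 0.0004
gripper_force: 0.0
```

```bash
python3 -c "
from p import *
print(w2b(readout.get_obs()['tool_pos'][:2])); see('top'); see('scene')"
```

```text
[-0.08649713  0.0855678 ]
[-51. -49.] [ 30.9 184.8] 2.0 corners [[-70, 43], [-63, -142], [-32, -141], [-39, 44]] z 0.037
[-51. -15.] [ 33.7 258.6] 2.5 corners [[-73, 114], [-62, -145], [-28, -143], [-40, 115]] z 0.035
```

Request:
advance:
  steps: [0, 0.01, 0, 0, 0, 0.03, 0.012, 0, 0, 0, 0.06, 0.012, 0, 0, 0, 0.08, 0.012, 0, 0, 0, 0.08, 0.002, 0, 0, 0, 0.08, -0.009, 0, 0, 0, 0.08, -0.018, 0, 0, 0, 0.08, -0.027, 0, 0, 0]

```text
clock: 12.15
tool_pos: [0.5883, -0.0122, 0.0346]
orientation: [179.6, -0.0, -83.3]
force: [-12.7, -1.1, 13.7]
opening: 0.0004
gripper_force: 7.7
```

```bash
python3 -c "
from p import *
print(w2b(readout.get_obs()['tool_pos'][:2])); see('top'); see('scene')"
```

```text
[-0.06412522  0.00571828]
[-35. -95.] [31.  94.2] 0.8 corners [[-52, -48], [-50, -142], [-19, -142], [-21, -47]] z 0.037
[-32. -63.] [179.8  32.3] 89.7 corners [[-49, -152], [-16, -152], [-15, 27], [-48, 27]] z 0.037
```

Request:
advance:
  steps: [0, -0.006, 0, 0, 0, 0, -0.012, 0, 0, 0, 0, -0.016, 0, 0, 0]

```text
clock: 12.62
tool_pos: [0.6046, -0.0102, 0.0343]
orientation: [179.6, -0.0, -83.3]
force: [-16.4, -2.0, 16.9]
opening: 0.0002
gripper_force: 9.7
```

Request:
advance:
  steps: [0, -0.0015, 0, 0, 0, 0, -0.003, 0, 0, 0, 0, -0.003, 0, 0, 0]

```text
clock: 13.0
tool_pos: [0.606, -0.0103, 0.0344]
orientation: [179.5, -0.1, -83.4]
force: [-15.4, -3.6, 13.6]
opening: 0.0006
gripper_force: 8.6
```

```bash
python3 -c "
from p import *
print(w2b(readout.get_obs()['tool_pos'][:2]),readout.get_obs()['force']); see('top'); see('scene')"
```

```text
[-0.04637938  0.00551846] [-15.44402736  -3.63017304  13.636349  ]
[ -16. -102.] [ 37.2 113.1] 2.6 corners [[-37, -47], [-32, -160], [5, -158], [0, -45]] z 0.037
[-15. -64.] [ 35.4 178.7] 0.9 corners [[-34, 25], [-31, -154], [4, -153], [2, 25]] z 0.037
```

Request:
advance:
  steps: [0, -0.002, 0, 0, 0, 0, -0.004, 0, 0, 0, 0, -0.004, 0, 0, 0]

```text
clock: 13.48
tool_pos: [0.6072, -0.0106, 0.0343]
orientation: [179.2, -0.1, -83.4]
force: [-25.4, -1.9, 24.3]
opening: 0.0002
gripper_force: 14.5
```

Request:
advance:
  steps: [0, 0.03, 0, 0, 0, 0, 0.05, 0, 0, 0, 0, 0.05, -0.06, 0, 0, 0, 0.05, -0.12, 0, 0, -0.06, 0.07, -0.14, 0, 0, -0.12, 0.11, -0.14, 0, 0, -0.18, 0.12, -0.14, 0, 0, -0.24, 0.12, -0.14, 0, 0]

```text
clock: 14.48
tool_pos: [0.4675, 0.2099, 0.1755]
orientation: [-179.9, 0.1, -83.3]
force: [1.6, 0.5, 0.9]
opening: 0.0003
gripper_force: 0.0
```

```bash
python3 -c "
from p import *
see('top','t5'); see('scene')"
```

```text
[-14. -13.] [275.4  36.7] 89.8 corners [[-33, -151], [4, -151], [5, 124], [-32, 124]] z 0.037
[-13. -17.] [ 33.6 270.5] 0.4 corners [[-31, 118], [-29, -152], [4, -152], [2, 118]] z 0.037
```

View pics/t5.png

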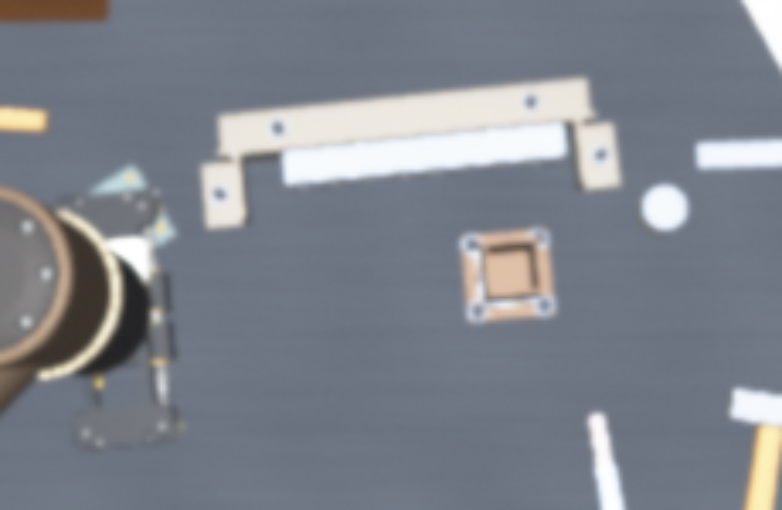

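t5 shows the tube along the fence between the stops, with its front edge running (285,185)–(567,158), parallel to the fence. I'll check numerically that it's flush and that the other pieces haven't moved.

Run:
```python
from p import *
s0=np.load("top.npy",allow_pickle=True).item(); s=imaging.snapshot("top")
def edge(s,xa,xb,z,ys):
    g=cv2.GaussianBlur(s["frame"],(0,0),.7).astype(float).mean(-1); out=[]
    xs=np.arange(xa,xb,.0005)
    for y in ys:
        P=np.array([[*b2w([x,y]),z] for x in xs]); q=proj(s,P).astype(np.float32)
        v=cv2.remap(g.astype(np.float32),q[:,:1],q[:,1:],1).ravel(); out.append(xs[np.argmax(np.gradient(cv2.GaussianBlur(v[:,None],(1,9),2).ravel()))])
    return np.array(out)*1000
ys=np.linspace(-.13,.1,12)
e=edge(s,-.05,-.015,.03,ys); print("front edge",e.round(1),np.polyfit(ys*1000,e,1))
e=edge(s0,-.015,.02,.04,ys); print("fence top edge",e.round(1),np.polyfit(ys*1000,e,1))
g=cv2.absdiff(s0["frame"],s["frame"]).max(-1)>60
n,l,st,_=cv2.connectedComponentsWithStats(g.astype(np.uint8)); print([x.tolist() for x in st[1:] if x[4]>8])
a=cv2.resize(s["frame"][120:165,185:315,::-1],None,fx=6,fy=6,interpolation=2); cv2.imwrite("pics/z.png",a)
```

```text
front edge [-34.5 -33.  -34.  -34.5 -33.  -33.5 -34.5 -33.  -33.5 -34.5 -33.  -33.5] [ 1.92307692e-03 -3.36794872e+01]
fence top edge [-2.  -2.5 -1.5 -2.  -2.5 -2.  -2.  -2.5 -3.  -2.  -2.5 -3. ] [-0.00326087 -2.34057971]
[[213, 136, 84, 18, 881], [156, 155, 20, 14, 205], [116, 158, 32, 49, 127], [92, 162, 82, 87, 1159], [120, 178, 4, 5, 16], [73, 184, 42, 52, 926], [168, 205, 85, 18, 948], [29, 216, 70, 68, 1084], [82, 249, 91, 135, 2956], [12, 300, 8, 3, 13], [58, 312, 12, 29, 53], [220, 331, 4, 6, 16], [219, 334, 24, 23, 85], [266, 338, 19, 37, 313], [223, 346, 21, 10, 99], [262, 354, 4, 6, 12], [193, 361, 26, 23, 213]]
```

View pics/z.png

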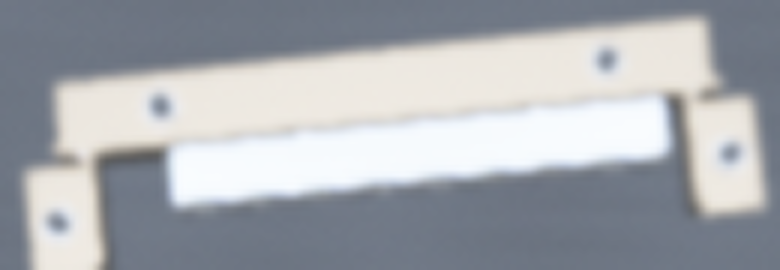

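Everything else is where it was. The right end could still be about 1 mm open, so I'll press it once with the gripper turned 90°. That way its body fits between the column and the fence.

Request:
advance:
  steps: [0.04, 0, 0, -10.5, 0, 0.08, 0, 0, -21, 0, 0.12, 0, 0, -31.5, 0, 0.16, 0, 0, -42, 0, 0.2, 0, 0, -52.5, 0, 0.24, 0, 0, -63, 0, 0.24, 0, 0, -73.5, 0, 0.24, 0, 0, -84, 0]

```text
clock: 15.62
tool_pos: [0.4964, -0.032, 0.1745]
orientation: [180.0, 0.0, 0.9]
force: [0.3, 0.3, -0.1]
opening: 0.0002
gripper_force: 0.0
```

```bash
python3 -c "
from p import *
print(readout.get_obs()['tool_pos'],w2b(readout.get_obs()['tool_pos'][:2]),readout.get_obs()['joint_pos'].round(0))
print(rel([-.056,-.08],.035,0),rel([-.042,-.08],.035,0))"
```

```text
[ 0.49641442 -0.03197128  0.1745302 ] [-0.15771769 -0.00336597] [ 19.   8. -28.  -0. -55.  72.]
(array([ 0.1088,  0.0661,  0.1395, -5.7128]), 'world', array([ 0.606, -0.096])) (array([ 0.1228,  0.0647,  0.1395, -5.7128]), 'world', array([ 0.62 , -0.095]))
```

Request:
advance:
  steps: [0.04, 0.02, 0, -3, 0, 0.08, 0.045, 0, -5.7, 0, 0.1088, 0.066, 0.01, -5.7, 0, 0.1088, 0.066, 0.01, -5.7, 0, 0.1088, 0.066, 0.06, -5.7, 0, 0.1088, 0.066, 0.1, -5.7, 0, 0.1088, 0.066, 0.138, -5.7, 0, 0.1088, 0.066, 0.138, -5.7, 0]

```text
clock: 16.62
tool_pos: [0.6034, -0.0958, 0.0342]
orientation: [-180.0, 0.3, 6.3]
force: [0.2, -0.0, 1.2]
opening: 0.0005
gripper_force: 0.0
```

Request:
advance:
  steps: [0.004, 0, 0, 0, 0, 0.008, 0, 0, 0, 0, 0.011, 0, 0, 0, 0, 0.013, 0, 0, 0, 0, 0.014, 0, 0, 0, 0]

```text
clock: 17.25
tool_pos: [0.62, -0.0941, 0.0368]
orientation: [-180.0, -0.0, 6.3]
force: [-0.5, -0.3, -0.5]
opening: 0.0001
gripper_force: 0.0
```

```bash
python3 -c "
from p import *
print(w2b(readout.get_obs()['tool_pos'][:2]))"
```

```text
[-0.04204911 -0.0793312 ]
```

Request:
advance:
  steps: [0.0015, 0, 0, 0, 0, 0.003, 0, 0, 0, 0]

```text
clock: 17.5
tool_pos: [0.6217, -0.094, 0.0363]
orientation: [-180.0, 0.1, 6.3]
force: [-5.5, -0.4, 4.2]
opening: 0.0006
gripper_force: 2.9
```

Request:
advance:
  steps: [0.0015, 0, 0, 0, 0, 0.003, 0, 0, 0, 0]

```text
clock: 17.75
tool_pos: [0.6219, -0.0941, 0.0359]
orientation: [-180.0, 0.4, 6.3]
force: [-14.6, 0.1, 11.5]
opening: 0.0001
gripper_force: 7.1
```

It's firmly seated: the force rises with no movement. Back off, lift away and do a last check.

Request:
advance:
  steps: [-0.01, 0, 0, 0, 0, -0.014, 0, 0, 0, 0, -0.014, 0, -0.05, 0, 0, -0.014, 0, -0.1, 0, 0, -0.014, 0, -0.14, 0, 0, -0.06, -0.05, -0.15, 0, 0, -0.1, -0.1, -0.15, 0, 0, -0.13, -0.16, -0.15, 0, 0]

```text
clock: 18.75
tool_pos: [0.4845, 0.042, 0.187]
orientation: [-180.0, -0.1, 6.3]
force: [1.1, 1.5, 0.1]
opening: 0.0004
gripper_force: 0.0
```

Request:
advance:
  steps: [0, -0.06, 0, 0, 0, 0, -0.12, 0, 0, 0, 0, -0.18, 0, 0, 0, 0, -0.18, 0, 0, 0]

```text
clock: 19.25
tool_pos: [0.4658, 0.224, 0.1868]
orientation: [-179.9, -0.1, 6.6]
force: [-0.2, -1.4, -0.2]
opening: 0.0003
gripper_force: 0.0
```

Run:
```python
from p import *
see('top'); see('scene','s9')
s0=np.load("scene.npy",allow_pickle=True).item(); s=imaging.snapshot("scene")
s0t=np.load("top.npy",allow_pickle=True).item(); t=imaging.snapshot("top")
for a,b in((s0,s),(s0t,t)):
    n,l,st,_=cv2.connectedComponentsWithStats((cv2.absdiff(a["frame"],b["frame"]).max(-1)>60).astype(np.uint8)); print([x.tolist() for x in st[1:] if x[4]>15])
```

```text
[-14. -14.] [ 37.2 287.1] 0.1 corners [[-33, 130], [-32, -157], [5, -157], [5, 130]] z 0.037
[-13. -14.] [260.9  33.5] 90.0 corners [[-30, -144], [3, -144], [3, 117], [-30, 117]] z 0.037
[[88, 0, 35, 130, 2824], [138, 0, 21, 96, 1644], [269, 0, 13, 5, 53], [288, 0, 25, 19, 346], [254, 3, 8, 9, 36], [274, 5, 16, 20, 190], [269, 8, 8, 3, 17], [267, 11, 2, 10, 17], [108, 19, 5, 29, 74], [292, 19, 17, 12, 137], [275, 28, 11, 17, 63], [251, 30, 17, 22, 155], [275, 35, 35, 76, 1608], [301, 103, 7, 5, 19], [161, 110, 15, 33, 269], [278, 111, 13, 6, 29], [290, 110, 8, 11, 17], [294, 113, 8, 12, 23], [267, 121, 26, 15, 175], [132, 143, 28, 6, 72], [236, 156, 48, 48, 486], [279, 196, 36, 58, 561]]
[[213, 136, 84, 18, 884], [67, 158, 76, 80, 1048], [89, 162, 80, 89, 1210], [114, 178, 4, 5, 17], [101, 189, 9, 9, 41], [107, 193, 7, 7, 32], [168, 205, 85, 18, 955], [23, 219, 71, 68, 1174], [77, 252, 94, 132, 2963], [54, 316, 13, 28, 55], [220, 331, 4, 6, 16], [219, 334, 24, 23, 84], [266, 338, 18, 37, 311], [223, 346, 20, 10, 92], [194, 362, 25, 22, 197]]
```

View pics/s9.png

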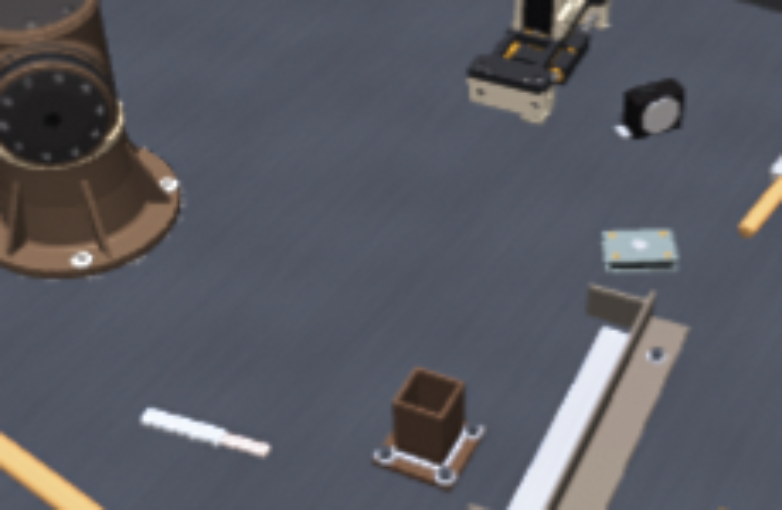

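s9 shows the tube lying flat along the fence, from (610,335) to past (530,500). The magnet, column and soapstone haven't moved, and the gripper is clear of everything. Handing in.

```bash
python3 -c "
from plant import ctrl, imaging, readout
print(ctrl.close_job())"
```

```text
the job is handed in; nothing more can be done
None
```

The tube lies flush along the back fence between the two end stops, right end in behind the column first and then the left end pushed round; it stayed flat, no other piece moved in the camera images, and the job was handed in at about 19 s.

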